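# Box spanners back on the clip rail

## Task

Put the two loose box spanners back on the spring-clip rail so the set is in size order: the thin one in the empty pair of narrow clips, the thick one in the empty pair of wide clips, either side of the medium one that is already there. Lay each across both bars, centred, press it straight down from above until both its clips snap over it and it lies fully home on the rail, then let go.

Things in the scene. Friction and masses are not known exactly. Their poses are not given: they have to be found in the camera images.
- small_mid (a point): Steel tubular box spanner, 120 mm long: hexagonal ends, round waist (middle 44 mm) with a black dot on top; lies on a flat, does not roll. The thin one: 20 mm across flats, 23 across corners (sideways), waist 18 mm, 0.09 kg. Point: its centre, 10 mm above what it lies on; x along its length, z up. Grasp across the waist from above.
- large_mid (a point): Steel tubular box spanner, 120 mm long: hexagonal ends, round waist (middle 44 mm) with a black dot on top; lies on a flat, does not roll. The thick one: 32 mm across flats, 37 across corners (sideways), waist 30 mm, 0.16 kg. Point: its centre, 16 mm above what it lies on; x along its length, z up. Grasp across the waist from above.
- clips_small (a point): Empty narrow clips for the thin spanner, right-hand end of a fixed 250 mm aluminium rail: two bars 22 mm high, 18 wide, 80 apart (62 mm gap, bench below), three pairs of dark spring clips 85 mm apart, medium spanner fixed in the middle pair. Point: fully-home spanner centre, midway between bars, 32 mm above bench. x: along the lying spanner, across the bars; y: along rail to the wide clips; z up.
- clips_large (a point): Empty wide clips for the thick spanner, left-hand end of the same rail (axes as clips_small). Point: fully-home spanner centre, 38 mm above bench. All clips: one on each bar, flared mouths, tops about 23 mm above the point; about 10 N straight down pushes a spanner past the sprung lips, which snap over it; it then rests on the bars. Fingers fit in the gap between the bars.

How it is judged:
At the end, for the whole second after the job is handed in: Each loose spanner lies in the clips of its own size: centre within 18 mm along its length, 10 mm along the rail and 3 mm in height of the fully-home point, in line with the clips within 10 degrees, and let go (x of small_mid in the frame of clips_small between -0.018 and 0.018 m and y of small_mid in the frame of clips_small between -0.01 and 0.01 m and z of small_mid in the frame of clips_small between -0.004 and 0.003 m and angle between the x axis of small_mid and the x axis of clips_small, either way round below 0.175 rad and x of large_mid in the frame of clips_large between -0.018 and 0.018 m and y of large_mid in the frame of clips_large between -0.01 and 0.01 m and z of large_mid in the frame of clips_large between -0.004 and 0.003 m and angle between the x axis of large_mid and the x axis of clips_large, either way round below 0.175 rad); the robot touches nothing.
It also fails if it takes over 58 s, if anything falls off the work surface, if the arm or the gripper's body presses on something with over 40 N, if the wrist force passes 120 N, or if a joint passes its speed limit or range.

## Robot

A 6-joint arm with a two-finger parallel gripper is mounted at the origin on a cart in front of the work surface, level with it; the furniture and walls round the work are solid. World frame = base frame: x ahead of the robot, y to its left, z up, the work surface at z = 0. Lengths are in m, angles in rad, forces in N, time in s.
With the tool pointing down it reaches from about 0.35 to 0.85 m from the base axis. Payload 8.1 kg.
Tool frame: the origin (TCP) lies midway between the tips of the shut fingers; the grasp point (between the pads) lies 19 mm behind it; z points along the fingers, x is the direction in which the jaws open and shut, and the axes are right-handed (so a half turn about z gives the same grasp; the last joint's range is limited). The gripper opens to 85 mm and grips with 20 to 120 N. Pads are 22 mm wide; open, the fingers measure 114 mm over their backs; the gripper's body (76 mm by 85 mm) begins 54 mm behind the grasp point. The pads swing forward as they close: fully open they stand 13 mm farther back than shut.
Start: joints at [-1.295, 0.13, 1.488, -0, 1.523, -0.085], TCP at [0.212, -0.561, 0.231] pointing down, gripper open.
Joint ranges: [-2.96, 2.96], [-0.89, 2.26], [0.02, 2.5], [-1.34, 4.48], [0, 2.73], [-2.66, 2.66]. Speed limits (rad/s): [2.39, 2.39, 2.79, 3.14, 3.14, 3.14].

## Interface

Orientations are given as [roll, pitch, yaw] about the fixed x, y, z axes, in that order (R = Rz(yaw) Ry(pitch) Rx(roll)).
In Python, from bench import r, camera, camera_info gives the robot as it stands. The module is installed in compiled form; this text tells all that it offers.
- The arm moves only by the shell command python3 -m jog 'ROWS' [FORCE]. ROWS is JSON, a list of rows, each a list of 5 numbers: the gripper's target within -1 to 1 (fully open at 1, half-way at 0, shut at -1), then the shift along the tool's x, y, z in m, then the turn about the tool's z in degrees. A call has 1 to 20 rows; each row is the pose to reach, as a shift and turn from the pose commanded when the call began, along the tool's axes at that moment; what a row does not reach only later rows make up. A row lasts 1/8 s, in which the tool goes at most 62.5 mm and 10.7 degrees, less where a joint would pass 70% of its speed; a pose out of reach is approached as far as the arm can. A call with a gripper value outside its range is refused whole. The fingers move at their own pace and stop on an object; FORCE is the grip in N (left out, the last holds). Time passes only in rows, so rows that repeat a pose let the fingers close. It gives the time, the measured TCP pose, the force and the opening at its end, in the units of the state.
- r.state(): the state, without advancing time (a new reading comes with each control period).
- camera(name): name is "side" or "top" or "wrist"; returns the picture (384x512x3 uint8, blue, green, red); there is no depth.
- camera_info(name): a dict with "fx", "fy", "cx", "cy" (pixels), "world_from_camera" (4x4, takes a point from camera to world coordinates). Camera axes: x right, y down, z forward; pixel columns grow to the right and rows downward; lengths in m; the calibration is good to about 2 mm. A picture is of the moment at which its call begins: read the wrist's pose just before it. camera_info takes no time and is no camera call; for the wrist camera it gives the pose at the moment of the call.
- r.sign_off(): hands the job in, once; it reports no verdict.
The state is a dict: "time_s": time; "joints": joint angles; "qd": joint speeds; "effort": joint torques, N m; "position": TCP position; "tcp_rot": TCP orientation; "contact_force": force on the tool from outside, world axes, zero at the start; "wrist_torque": the same for the moment, N m; "gripper_width": finger opening in m.
Only numpy, scipy, OpenCV 4.12 (cv2) and the standard library are available. Lean on these libraries where they do the work, as an engineer would, in place of code of your own. Each camera call takes 0.05 s, during which the arm holds its last target.

## Working session

There is one attempt and no reset: what is moved stays moved. The work goes in short steps, Python scripts to look and compute and a shell command to move; the robot and the scene stay as the last step left them, time stands still between calls to the robot, and variables do not carry over. Pictures are saved under pics/ and viewed, and the job is handed in when it is done.

```bash
mkdir -p pics; python3 - <<'E'
from bench import r,camera,camera_info
import cv2,numpy as np
s=r.state();print(s)
for n in("top","side"):
    cv2.imwrite(f"pics/{n}0.png",camera(n));i=camera_info(n);print(n,i["fx"],i["cx"],i["cy"],np.round(i["world_from_camera"],3).tolist())
E
```

```text
{'time_s': 0.0, 'joints': array([-1.29539912e+00,  1.31186555e-01,  1.48930222e+00,  3.09592642e-05,
        1.52298642e+00, -8.54138630e-02]), 'qd': array([ 1.85398695e-04, -8.45216177e-05,  4.29319959e-04, -1.36397963e-03,
       -2.64337299e-04, -6.21532687e-04]), 'effort': array([-7.15083734e-04, -5.69404149e+01, -5.00549769e+01, -2.99053481e-04,
        1.49247417e-02, -3.33384503e-05]), 'position': array([ 0.2116919 , -0.56082056,  0.23021667]), 'tcp_rot': array([-3.14140125e+00,  1.87304185e-03, -1.20998658e+00]), 'contact_force': array([-0.12086716,  0.98664618, -0.10419021]), 'wrist_torque': array([0.02643262, 0.01516838, 0.00063752]), 'gripper_width': 0.0853798556668641}
top 486.83505508490765 255.22532919246342 195.93252054418323 [[-0.006, -0.983, 0.186, 0.356], [-1.0, 0.009, 0.016, -0.012], [-0.018, -0.186, -0.982, 1.141], [0.0, 0.0, 0.0, 1.0]]
side 451.5023133025389 253.44842110890795 192.75965941686144 [[-0.908, -0.183, 0.378, 0.016], [-0.42, 0.385, -0.822, 1.112], [0.005, -0.904, -0.427, 0.658], [0.0, 0.0, 0.0, 1.0]]
```

View pics/top0.png

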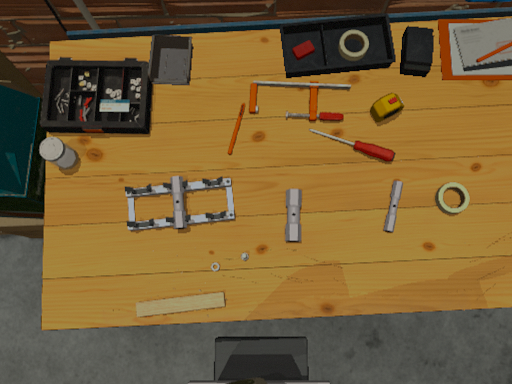

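View pics/side0.png

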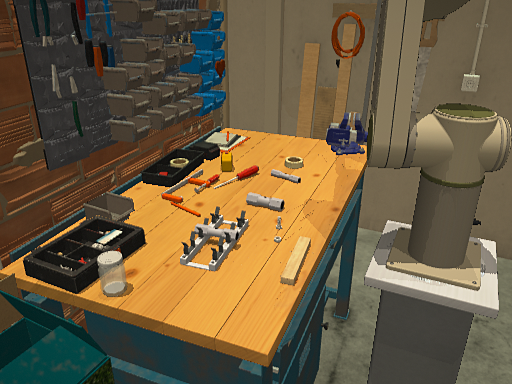

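```bash
python3 - <<'E'
import cv2
a=cv2.imread("pics/top0.png")
cv2.imwrite("pics/c1.png",cv2.resize(a[165:245,115:245],None,fx=6,fy=6,interpolation=cv2.INTER_CUBIC))
cv2.imwrite("pics/c2.png",cv2.resize(a[170:250,280:410],None,fx=6,fy=6,interpolation=cv2.INTER_CUBIC))
E
```

```text
(no output)
```

View pics/c1.png

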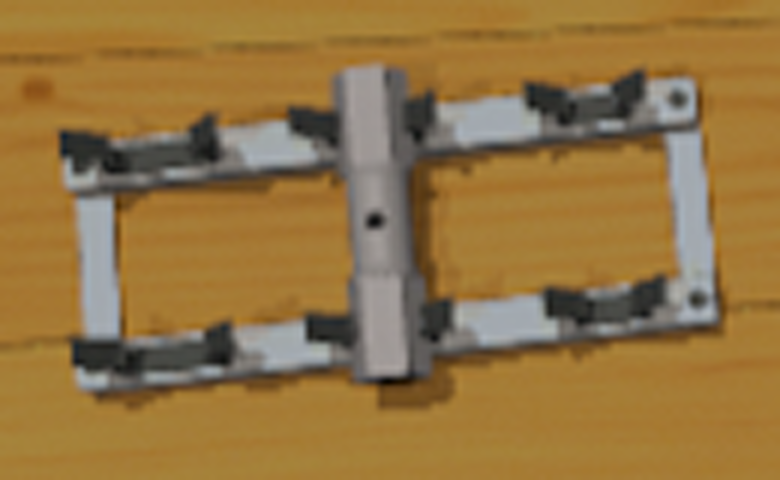

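View pics/c2.png

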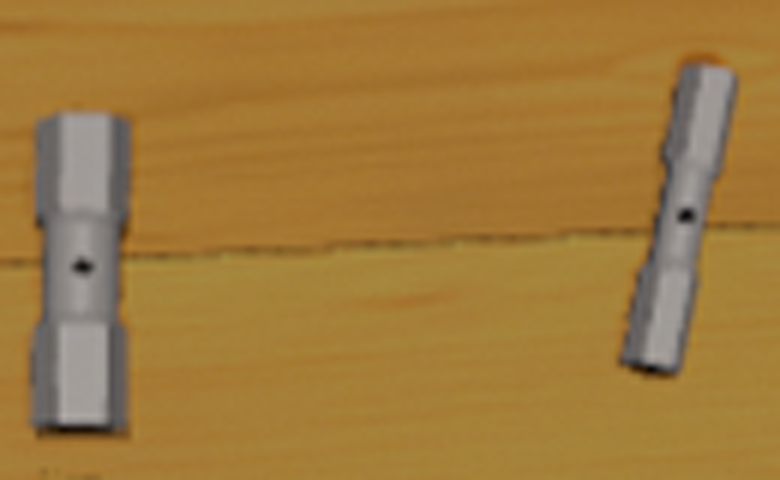

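```bash
cat >h.py <<'E'
import numpy as np
from bench import r,camera,camera_info
def pt(n,u,v,z,i=None):
    i=i or camera_info(n);T=np.array(i["world_from_camera"])
    d=T[:3,:3]@np.array([(u-i["cx"])/i["fx"],(v-i["cy"])/i["fy"],1.])
    o=T[:3,3];return o+d*(z-o[2])/d[2]
E
python3 - <<'E'
from h import *
def q(ox,oy,x,y,z):return pt("top",ox+(x+.5)/6-.5,oy+(y+.5)/6-.5,z)
p=lambda l,v:print(l,np.round(v,4))
for l,o,a,b,d,zd,zt in(("thick",(280,170),(87,113),(82,430),(82,266),.031,.032),("thin",(280,170),(708,66),(655,366),(686,215),.019,.020),("med",(115,165),(367,68),(388,378),(375,220),.047,.048)):
    A=q(*o,*a,zt);B=q(*o,*b,zt);D=q(*o,*d,zd);p(l,D);p(" ends mid",(A+B)/2);p(" len",np.linalg.norm(A-B));v=A-B;p(" ang",np.degrees(np.arctan2(v[1],v[0])))
C=(115,165)
h1=q(*C,678,98,.022);h2=q(*C,698,299,.022);p("h1",h1);p("h2",h2)
# front (lower) top edges of bars
for l,a,b in(("upper",(70,183),(692,120)),("lower",(80,380),(715,318))):
    A=q(*C,*a,.022);B=q(*C,*b,.022);p(l,A);p(l,B);v=A-B;p("ang-90",np.degrees(np.arctan2(v[1],v[0]))-90)
# clip bases centre
for n,c in dict(lu=(160,152),ll=(170,355),ru=(592,103),rl=(607,303),mu=(362,125),ml=(380,330)).items():p(n,q(*C,*c,.025))
E
```

```text
thick [ 0.5232 -0.0813  0.031 ]
 ends mid [ 0.5215 -0.0821  0.032 ]
 len 0.1228
 ang -2.0784
thin [ 0.5429 -0.3162  0.019 ]
 ends mid [ 0.5429 -0.3143  0.02  ]
 len 0.1207
 ang -13.0773
med [0.5524 0.1847 0.047 ]
 ends mid [0.5517 0.1836 0.048 ]
 len 0.1206
 ang 5.1751
h1 [0.6045 0.0711 0.022 ]
h2 [0.5246 0.063  0.022 ]
upper [0.5727 0.3095 0.022 ]
upper [0.5956 0.0655 0.022 ]
ang-90 5.3504
lower [0.495  0.3023 0.022 ]
lower [0.5171 0.0563 0.022 ]
ang-90 5.1369
lu [0.5842 0.2738 0.025 ]
ll [0.5041 0.2669 0.025 ]
ru [0.6021 0.1046 0.025 ]
rl [0.5229 0.098  0.025 ]
mu [0.5942 0.1947 0.025 ]
ml [0.5131 0.1857 0.025 ]
```

```bash
cat >>h.py <<'E'
def go(x,y,z,yaw,frm=None):
    s=r.state();from scipy.spatial.transform import Rotation as R
    p=np.array(s["position"]);Rm=R.from_euler("xyz",s["tcp_rot"]).as_matrix()
    d=Rm.T@(np.array([x,y,z])-p);t=-(yaw-np.degrees(s["tcp_rot"][2]));t=(t+180)%360-180
    print("t",s["time_s"],"pos",np.round(p,4),"rot",np.round(np.degrees(s["tcp_rot"]),2),"F",np.round(s["contact_force"],1),"w",round(s["gripper_width"],4))
    print("shift",np.round(d,4),"turn",round(t,2))
E
python3 -c "
from h import *
go(.543,-.315,.18,-103)"
```

```text
t 0.1 pos [ 0.2117 -0.5609  0.2303] rot [-1.7999e+02  1.0000e-01 -6.9330e+01] F [ 0.1 -0.2  0.7] w 0.0853
shift [-0.113  -0.3968  0.0506] turn 33.67
```

```bash
python3 -m jog '[[1,-0.012,-0.04,0.005,4],[1,-0.025,-0.09,0.012,8],[1,-0.04,-0.14,0.018,13],[1,-0.055,-0.19,0.025,18],[1,-0.07,-0.24,0.03,22],[1,-0.085,-0.29,0.037,26],[1,-0.1,-0.34,0.044,30],[1,-0.108,-0.375,0.048,32],[1,-0.113,-0.397,0.0506,33.7],[1,-0.113,-0.397,0.0506,33.7],[1,-0.113,-0.397,0.0506,33.7]]' 100
python3 - <<'E'
from h import *
import cv2
go(.543,-.315,.18,-103)
i=camera_info("wrist");im=camera("wrist");cv2.imwrite("pics/w1.png",im)
np.save("w1.npy",i["world_from_camera"]);print(i)
E
```

```text
time_s: 1.48
position: [0.5428, -0.3157, 0.1803]
tcp_rot: [3.141, -0.0, -1.798]
contact_force: [-0.1, 0.2, -0.1]
gripper_width: 0.0855
t 1.475 pos [ 0.5428 -0.3157  0.1803] rot [ 179.94   -0.   -103.  ] F [-0.1  0.2 -0.1] w 0.0855
shift [-0.0008 -0.0001  0.0003] turn -0.0
{'fx': 300.93836144326906, 'fy': 300.93836144326906, 'cx': 250.5217276552805, 'cy': 189.67516089935467, 'world_from_camera': array([[-2.25696614e-01, -9.32869890e-01, -2.80739749e-01,
         6.14473825e-01],
       [-9.74197590e-01,  2.16030968e-01,  6.53427675e-02,
        -3.31069998e-01],
       [-3.07820760e-04,  2.88243628e-01, -9.57557056e-01,
         3.23096948e-01],
       [ 0.00000000e+00,  0.00000000e+00,  0.00000000e+00,
         1.00000000e+00]])}
```

View pics/w1.png

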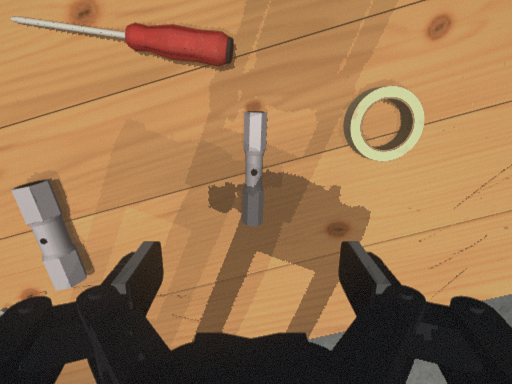

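```bash
python3 - <<'E'
from h import *
i=camera_info("wrist")
p=lambda *a:pt("wrist",*a,i)
print(p(254,172,.019),p(43,241,.031))
A=p(256,113,.02);B=p(253,225,.02);v=A-B;print(A,B,(A+B)/2,np.degrees(np.arctan2(v[1],v[0])))
d=p(254,172,.019);go(d[0],d[1],.004,-103)
E
```

```text
[ 0.54302916 -0.31848328  0.019     ] [ 0.52310697 -0.0823118   0.031     ]
[ 0.60051669 -0.33363835  0.02      ] [ 0.48567091 -0.30422218  0.02      ] [ 0.5430938  -0.31893027  0.02      ] -14.366665274916622
t 1.525 pos [ 0.5427 -0.316   0.1806] rot [ 1.7997e+02 -1.0000e-02 -1.0304e+02] F [-0.2  0.3  0.7] w 0.0854
shift [ 0.0023 -0.001   0.1766] turn -0.04
```

```bash
python3 -m jog '[[0.3,0.002,-0.001,0.04,0.5],[0,0.002,-0.001,0.09,1],[0,0.002,-0.001,0.135,1],[0,0.002,-0.001,0.16,1],[0,0.002,-0.001,0.174,1],[0,0.002,-0.001,0.175,1],[-1,0.002,-0.001,0.175,1],[-1,0.002,-0.001,0.175,1],[-1,0.002,-0.001,0.175,1],[-1,0.002,-0.001,0.175,1],[-1,0.002,-0.001,0.175,1],[-1,0.002,-0.001,0.175,1]]' 100
python3 -c "
from h import *
go(.56,.0995,.13,-84.8)"
```

```text
time_s: 3.02
position: [0.5451, -0.3186, 0.008]
tcp_rot: [-3.139, -0.001, -1.816]
contact_force: [-2.3, -0.6, 7.3]
gripper_width: 0.0137
t 3.025 pos [ 0.5451 -0.3186  0.008 ] rot [-1.7984e+02 -8.0000e-02 -1.0402e+02] F [-2.3 -0.6  7.3] w 0.0137
shift [-0.4091  0.0865 -0.1228] turn -19.22
```

```bash
python3 - <<'E'
from h import *
import cv2
im=camera("wrist");cv2.imwrite("pics/w2.png",im)
s=camera("side");cv2.imwrite("pics/s2.png",cv2.resize(s[130:230,220:350],None,fx=6,fy=6,interpolation=cv2.INTER_CUBIC))
E
```

```text
(no output)
```

View pics/w2.png

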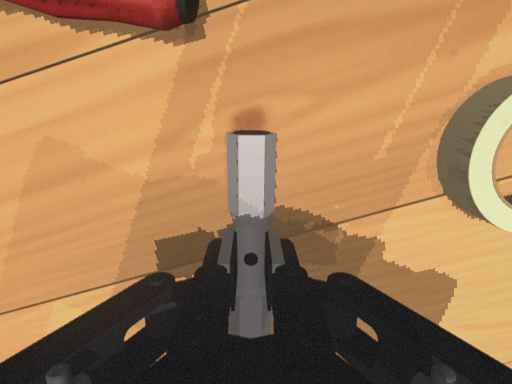

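View pics/s2.png

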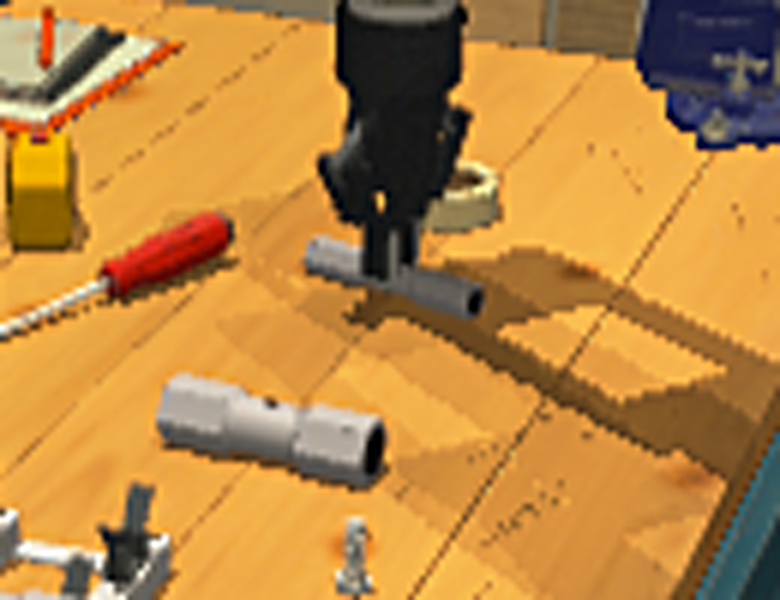

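```bash
python3 -m jog '[[-0.3,0,0,0,0],[-0.3,0,0,0,0],[-0.3,0,0,0,0],[-0.3,0,0,0,0]]'
```

```text
time_s: 3.62
position: [0.5438, -0.3176, 0.0056]
tcp_rot: [3.141, 0.0, -1.816]
contact_force: [0.2, -0.1, 0.8]
gripper_width: 0.0299
```

Free of load, TCP is at 5.6 mm, so the pads were squeezing the spanner above its centre. I'll go lower and grip again.

```bash
python3 -m jog '[[-0.3,0,0,0.003,0],[-0.3,0,0,0.0045,0],[-0.3,0,0,0.0045,0],[-1,0,0,0.0045,0],[-1,0,0,0.0045,0],[-1,0,0,0.0045,0],[-1,0,0,0.0045,0]]' 60
```

```text
time_s: 4.5
position: [0.544, -0.3177, 0.0013]
tcp_rot: [-3.141, -0.0, -1.816]
contact_force: [0.5, -0.7, -0.1]
gripper_width: 0.0154
```

```bash
python3 -m jog '[[-1,0,0,-0.03,0],[-1,0,0,-0.08,0],[-1,0,0,-0.13,0],[-1,0,0,-0.13,0]]' 100
python3 - <<'E'
from h import *
import cv2
im=camera("wrist");cv2.imwrite("pics/w3.png",im)
s=camera("side");cv2.imwrite("pics/s3.png",cv2.resize(s[80:180,220:350],None,fx=6,fy=6,interpolation=cv2.INTER_CUBIC))
go(.56,.0995,.13,-84.8)
E
```

```text
time_s: 5.0
position: [0.5469, -0.3197, 0.1373]
tcp_rot: [-3.132, -0.003, -1.816]
contact_force: [0.7, -0.0, -0.9]
gripper_width: 0.0142
t 5.1 pos [ 0.5441 -0.3178  0.1315] rot [-1.7995e+02 -2.0000e-02 -1.0403e+02] F [-0.3  0.7 -1.9] w 0.0145
shift [-0.4087  0.0857  0.0013] turn -19.23
```

View pics/w3.png

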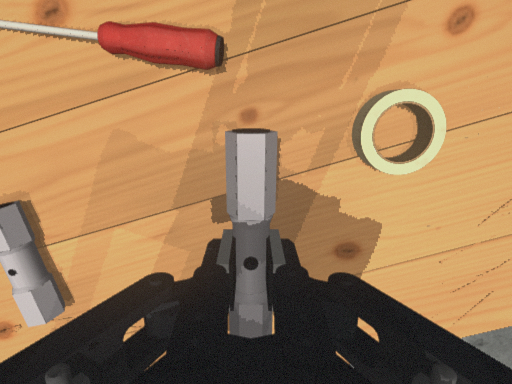

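View pics/s3.png

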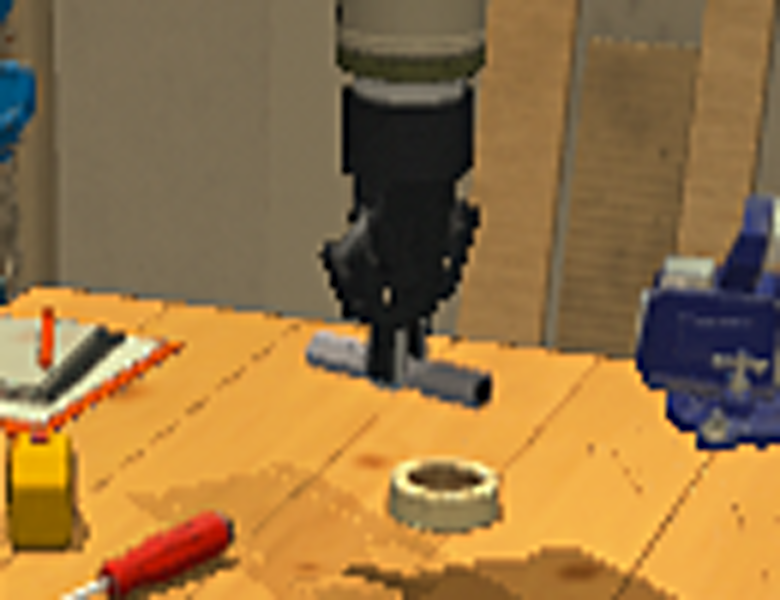

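```bash
python3 -m jog '[[-1,-0.03,0.006,0,-1.5],[-1,-0.075,0.016,0,-4],[-1,-0.125,0.026,0,-6],[-1,-0.175,0.037,0,-8],[-1,-0.225,0.047,0,-10],[-1,-0.275,0.058,0,-13],[-1,-0.325,0.068,0,-15.5],[-1,-0.37,0.078,0,-17.5],[-1,-0.4,0.084,0,-19],[-1,-0.409,0.086,0,-19.2],[-1,-0.409,0.086,0,-19.2],[-1,-0.409,0.086,0,-19.2]]' 100
python3 - <<'E'
from h import *
import cv2
go(.56,.0995,.13,-84.8)
i=camera_info("wrist");im=camera("wrist");cv2.imwrite("pics/w4.png",cv2.resize(im,None,fx=1.5,fy=1.5));print(i)
im=camera("top");cv2.imwrite("pics/t4.png",cv2.resize(im[160:250,115:245],None,fx=6,fy=6,interpolation=cv2.INTER_CUBIC))
E
```

```text
time_s: 6.6
position: [0.5592, 0.0988, 0.1304]
tcp_rot: [3.14, -0.0, -1.482]
contact_force: [-0.3, -0.7, -0.4]
gripper_width: 0.0145
t 6.6 pos [0.5592 0.0988 0.1304] rot [ 1.7993e+02 -2.0000e-02 -8.4900e+01] F [-0.3 -0.7 -0.4] w 0.0145
shift [-0.0006 -0.0008  0.0004] turn -0.1
{'fx': 300.93836144326906, 'fy': 300.93836144326906, 'cx': 250.5217276552805, 'cy': 189.67516089935467, 'world_from_camera': array([[ 8.81695202e-02, -9.53759366e-01, -2.87348582e-01,
         6.32560054e-01],
       [-9.96105484e-01, -8.44317805e-02, -2.53996073e-02,
         1.06525047e-01],
       [-3.62390252e-05,  2.88468969e-01, -9.57489244e-01,
         2.73195752e-01],
       [ 0.00000000e+00,  0.00000000e+00,  0.00000000e+00,
         1.00000000e+00]])}
```

View pics/w4.png

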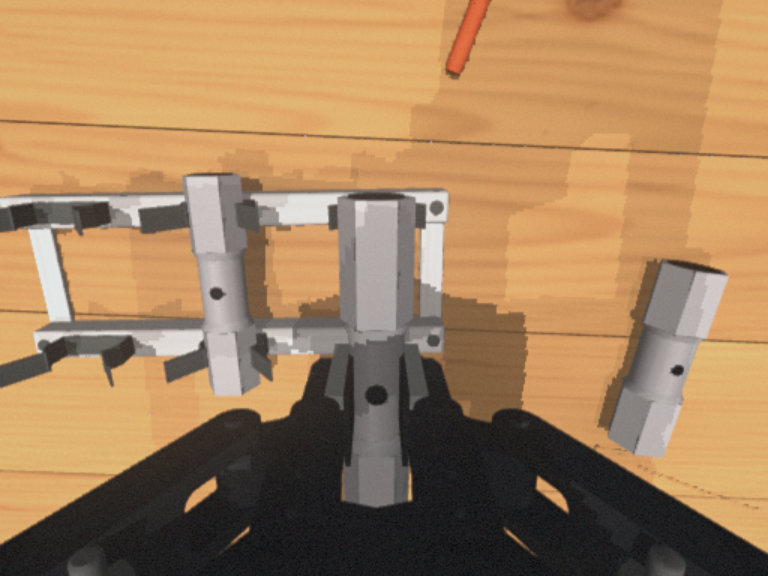

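View pics/t4.png

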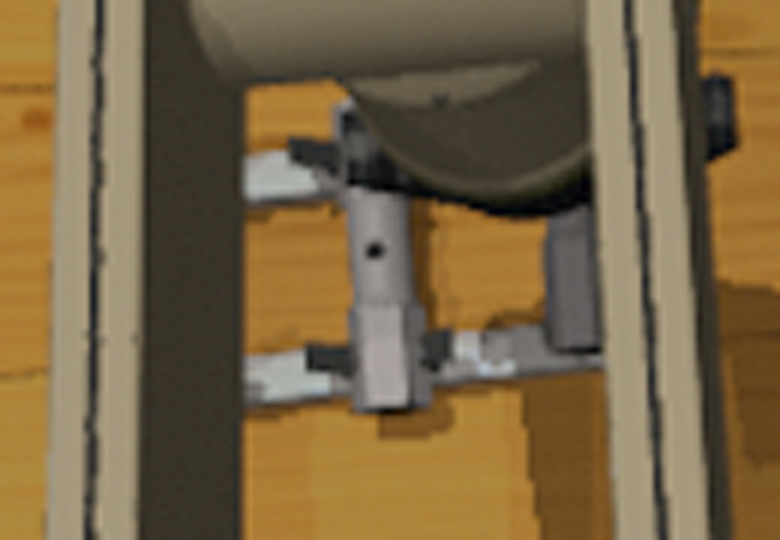

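```bash
python3 - <<'E'
from h import *
i=camera_info("wrist")
p=lambda u,v,z:pt("wrist",(u+.5)/1.5-.5,(v+.5)/1.5-.5,z,i)
m=p(217,293,.047);h1=p(436,207,.022);h2=p(432,341,.022)
print("med",m,"h",h1,h2,(h1+h2)/2,np.linalg.norm(h1-h2))
for a,b in(((0,198),(447,190)),((40,330),(440,323))):
    A=p(*a,.022);B=p(*b,.022);v=A-B;print(A,B,np.degrees(np.arctan2(v[1],v[0]))-90)
for z in(.14,.145,.15,.155):print("dot",p(376,395,z))
# expected px of clip centre etc
a=p(213,180,.048);b=p(232,392,.048);v=a-b;print((a+b)/2,np.linalg.norm(v),np.degrees(np.arctan2(v[1],v[0])))
E
```

```text
med [0.55302821 0.18366144 0.047     ] h [0.60513279 0.07072633 0.022     ] [0.5250261  0.06300841 0.022     ] [0.56507944 0.06686737 0.022     ] 0.08047762508718513
[0.58893509 0.31048652 0.022     ] [0.61483976 0.06588788 0.022     ] 6.0454798706436605
[0.51145451 0.29836638 0.022     ] [0.5370307  0.05968567 0.022     ] 6.116278125414752
dot [0.55446083 0.0995766  0.14      ]
dot [0.55738789 0.09983311 0.145     ]
dot [0.56031496 0.10008962 0.15      ]
dot [0.56324203 0.10034612 0.155     ]
[0.5533974  0.18009549 0.048     ] 0.1163745484346814 4.344857879476198
```

```bash
python3 -m jog '[[-1,-0.0005,-0.0018,0.03,-0.4],[-1,-0.0005,-0.0018,0.06,-0.4],[-1,-0.0005,-0.0018,0.072,-0.4],[-1,-0.0005,-0.0018,0.075,-0.4],[-1,-0.0005,-0.0018,0.075,-0.4]]' 120
python3 - <<'E'
from h import *
import cv2
go(.5614,.0991,.023,-84.4)
im=camera("side");cv2.imwrite("pics/s5.png",cv2.resize(im[180:280,160:290],None,fx=6,fy=6,interpolation=cv2.INTER_CUBIC))
E
```

```text
time_s: 7.32
position: [0.5621, 0.1005, 0.0572]
tcp_rot: [-3.14, -0.0, -1.474]
contact_force: [-0.1, 0.0, -1.0]
gripper_width: 0.0138
t 7.325 pos [0.5621 0.1005 0.0572] rot [-179.92   -0.    -84.45] F [-0.1  0.  -1. ] w 0.0138
shift [0.0013 0.0009 0.0342] turn -0.05
```

View pics/s5.png

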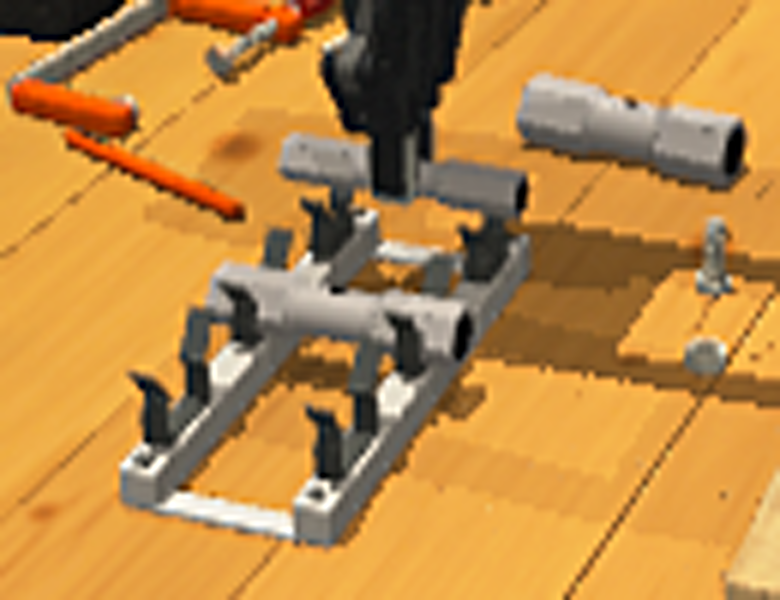

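```bash
python3 -m jog '[[-1,0.001,0.0005,0.008,0],[-1,0.001,0.0005,0.016,0],[-1,0.001,0.0005,0.024,0],[-1,0.001,0.0005,0.03,0],[-1,0.001,0.0005,0.035,0],[-1,0.001,0.0005,0.035,0]]' 120
```

```text
time_s: 8.12
position: [0.5624, 0.0994, 0.0235]
tcp_rot: [-3.139, -0.001, -1.473]
contact_force: [-6.7, -2.7, 19.8]
gripper_width: 0.0135
```

```bash
python3 -m jog '[[-1,0,0,0.003,0],[-1,0,0,0.006,0],[-1,0,0,0.008,0],[-1,0,0,0.008,0]]' 120
python3 - <<'E'
from h import *
import cv2
go(.5614,.0991,.023,-84.4)
im=camera("side");cv2.imwrite("pics/s6.png",cv2.resize(im[180:280,160:290],None,fx=6,fy=6,interpolation=cv2.INTER_CUBIC))
E
```

```text
time_s: 8.62
position: [0.5628, 0.0995, 0.023]
tcp_rot: [-3.14, -0.001, -1.473]
contact_force: [-46.1, -8.5, 92.0]
gripper_width: 0.0137
t 8.625 pos [0.5628 0.0995 0.023 ] rot [-1.7991e+02 -6.0000e-02 -8.4390e+01] F [-46.1  -8.5  92. ] w 0.0137
shift [ 0.0003  0.0014 -0.    ] turn 0.01
```

View pics/s6.png

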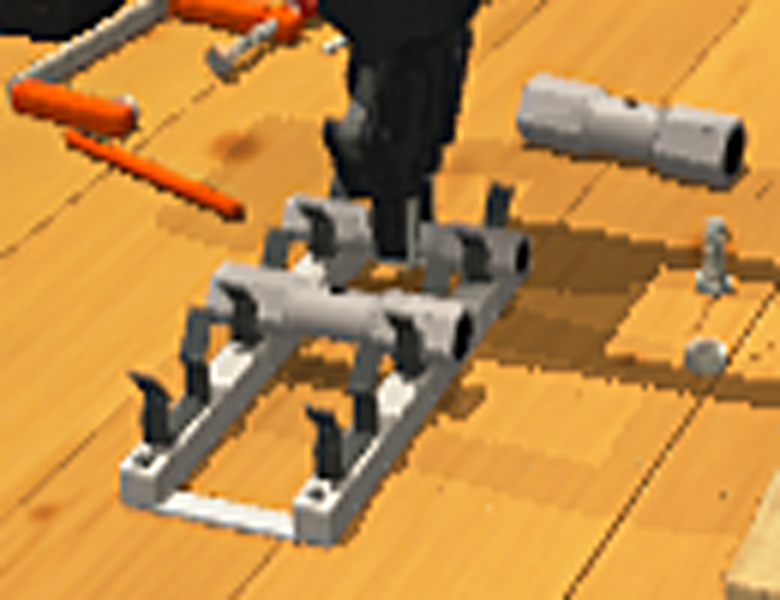

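```bash
python3 -m jog '[[-1,0,0,-0.004,0],[-1,0,0,-0.008,0],[-0.3,0,0,-0.008,0],[-0.2,0,0,-0.008,0],[-0.2,0,0,-0.008,0],[-0.2,0,0,-0.012,0],[-0.2,0,0,-0.03,0],[0,0,0,-0.07,0],[0,0,0,-0.12,0],[0,0,0,-0.13,0],[0,0,0,-0.13,0]]' 120
python3 - <<'E'
from h import *
import cv2
go(.523,-.082,.16,-92)
im=camera("side");cv2.imwrite("pics/s7.png",cv2.resize(im[180:280,160:290],None,fx=6,fy=6,interpolation=cv2.INTER_CUBIC))
im=camera("wrist");cv2.imwrite("pics/w7.png",cv2.resize(im,None,fx=1.5,fy=1.5))
E
```

```text
time_s: 10.05
position: [0.562, 0.0997, 0.1452]
tcp_rot: [-3.138, -0.0, -1.474]
contact_force: [-0.0, -0.1, -0.8]
gripper_width: 0.043
t 10.05 pos [0.562  0.0997 0.1452] rot [-179.81   -0.    -84.43] F [-0.  -0.1 -0.8] w 0.043
shift [ 0.1771  0.0564 -0.015 ] turn 7.57
```

View pics/s7.png

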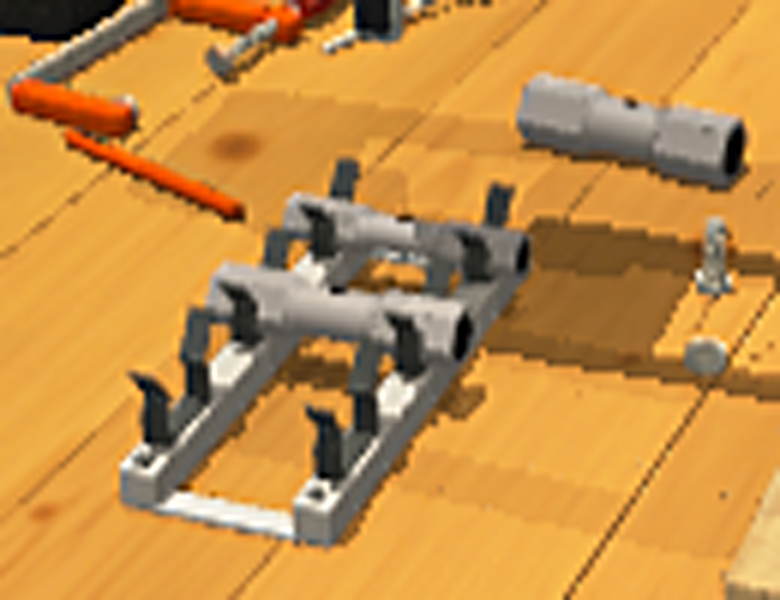

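View pics/w7.png

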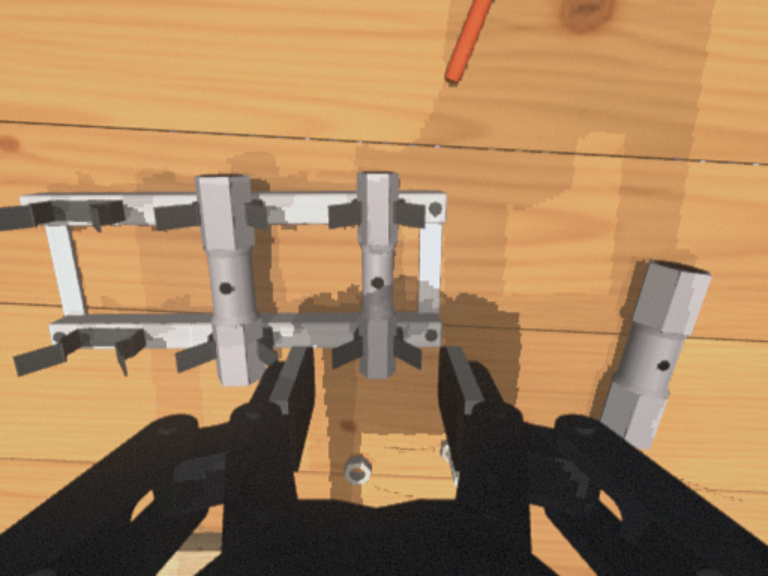

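```bash
python3 - <<'E'
from h import *
i=camera_info("wrist")
p=lambda u,v,z:pt("wrist",(u+.5)/1.5-.5,(v+.5)/1.5-.5,z,i)
print(p(377,283,.041),p(226,288,.047),p(664,366,.031))
E
python3 -m jog '[[0.5,0.03,0.01,0,1],[1,0.07,0.025,-0.005,3],[1,0.11,0.037,-0.01,5],[1,0.15,0.048,-0.013,7],[1,0.17,0.054,-0.015,7.6],[1,0.177,0.0565,-0.015,7.6],[1,0.177,0.0565,-0.015,7.6],[1,0.177,0.0565,-0.015,7.6]]' 100
python3 - <<'E'
from h import *
import cv2
go(.523,-.082,.16,-92)
im=camera("wrist");cv2.imwrite("pics/w8.png",cv2.resize(im,None,fx=1.5,fy=1.5))
E
```

```text
[0.56135277 0.10034563 0.041     ] [0.55222214 0.18319434 0.047     ] [ 0.52206272 -0.08260919  0.031     ]
time_s: 11.15
position: [0.5218, -0.0811, 0.1576]
tcp_rot: [3.141, 0.001, -1.605]
contact_force: [0.4, 0.1, 0.7]
gripper_width: 0.0852
t 11.15 pos [ 0.5218 -0.0811  0.1576] rot [ 1.7995e+02  3.0000e-02 -9.1970e+01] F [0.4 0.1 0.7] w 0.0852
shift [ 0.0009 -0.0013 -0.0024] turn 0.03
```

View pics/w8.png

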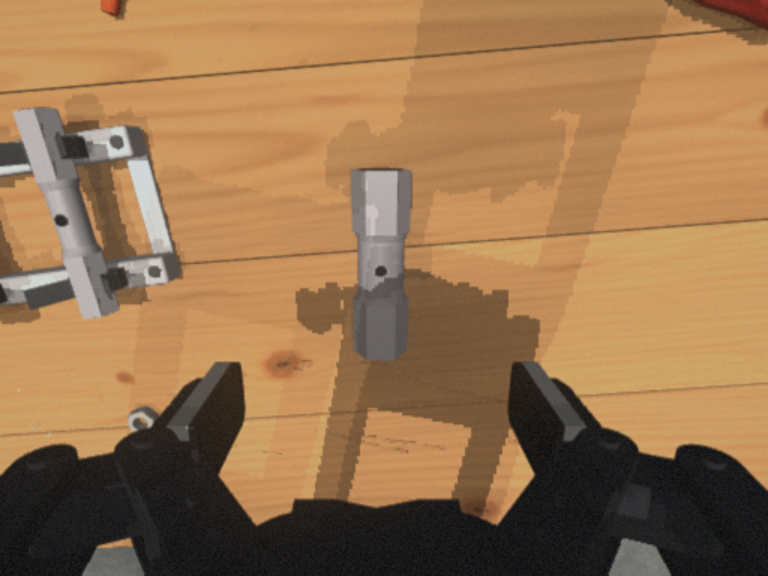

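```bash
python3 - <<'E'
from h import *
print(pt("wrist",381/1.5,271/1.5,.031)); go(.523,-.0825,.003,-92)
E
python3 -m jog '[[0.5,0.001,-0.001,0.04,0],[0.3,0.001,-0.001,0.09,0],[0.3,0.001,-0.001,0.13,0],[0.3,0.001,-0.001,0.152,0],[0.3,0.001,-0.001,0.156,0],[0.3,0.001,-0.001,0.156,0],[-1,0.001,-0.001,0.156,0],[-1,0.001,-0.001,0.156,0],[-1,0.001,-0.001,0.156,0],[-1,0.001,-0.001,0.156,0],[-1,0.001,-0.001,0.156,0]]' 100
```

```text
[ 0.52295864 -0.08299426  0.031     ]
t 11.2 pos [ 0.5219 -0.0811  0.1578] rot [ 1.7996e+02  2.0000e-02 -9.1960e+01] F [ 0.3 -1.   0.4] w 0.0855
shift [ 0.0015 -0.0013  0.1547] turn 0.04
time_s: 12.58
position: [0.5242, -0.0833, 0.0042]
tcp_rot: [-3.139, -0.0, -1.606]
contact_force: [-2.4, 1.3, 6.5]
gripper_width: 0.0266
```

```bash
python3 -m jog '[[0,0,0,0,0],[0,0,0,0,0],[0,0,0,0.002,0],[0,0,0,0.003,0],[0,0,0,0.003,0],[-1,0,0,0.003,0],[-1,0,0,0.003,0],[-1,0,0,0.003,0],[-1,0,0,0.003,0]]' 100
```

```text
time_s: 13.7
position: [0.5234, -0.0833, -0.0]
tcp_rot: [-3.141, -0.0, -1.606]
contact_force: [-2.2, -0.2, 5.5]
gripper_width: 0.0274
```

```bash
python3 -m jog '[[-1,0,0,-0.03,0],[-1,0,0,-0.08,0],[-1,0,0,-0.125,0],[-1,0,0,-0.14,0],[-1,0,0,-0.14,0],[-1,0,0,-0.14,0]]' 120
python3 - <<'E'
from h import *
import cv2
im=camera("wrist");cv2.imwrite("pics/w9.png",im)
go(.5446,.2683,.14,-84.4)
E
```

```text
time_s: 14.45
position: [0.5215, -0.0828, 0.1368]
tcp_rot: [3.138, 0.001, -1.606]
contact_force: [0.3, 0.3, -1.7]
gripper_width: 0.0267
t 14.5 pos [ 0.5214 -0.0827  0.1366] rot [ 1.7977e+02  5.0000e-02 -9.2030e+01] F [-0.3 -0.2 -1.5] w 0.0268
shift [-0.3516 -0.0108 -0.0031] turn -7.63
```

View pics/w9.png

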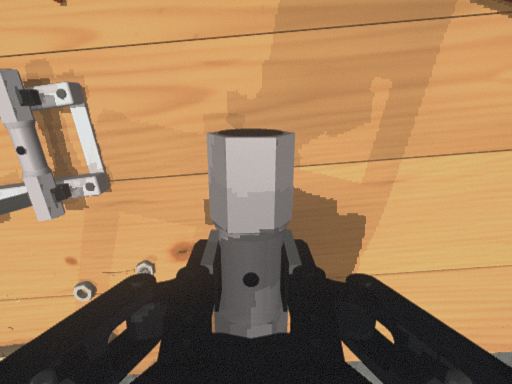

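The thick spanner is held level, dot at (251,279). Moving on to the wide clips.

```bash
python3 -m jog '[[-1,-0.025,-0.001,-0.003,-0.5],[-1,-0.07,-0.002,-0.003,-1.5],[-1,-0.12,-0.004,-0.003,-3],[-1,-0.17,-0.005,-0.003,-4],[-1,-0.22,-0.007,-0.003,-5],[-1,-0.27,-0.008,-0.003,-6],[-1,-0.315,-0.01,-0.003,-7],[-1,-0.34,-0.0105,-0.003,-7.5],[-1,-0.3515,-0.011,-0.003,-7.6],[-1,-0.3515,-0.011,-0.003,-7.6],[-1,-0.3515,-0.011,-0.003,-7.6]]' 120
python3 - <<'E'
from h import *
import cv2
go(.5446,.2683,.14,-84.4)
im=camera("wrist");cv2.imwrite("pics/w10.png",cv2.resize(im,None,fx=1.5,fy=1.5))
E
```

```text
time_s: 15.88
position: [0.5462, 0.2666, 0.1416]
tcp_rot: [3.141, -0.001, -1.475]
contact_force: [-0.7, -0.1, -0.7]
gripper_width: 0.0269
t 15.875 pos [0.5462 0.2666 0.1416] rot [ 1.7995e+02 -4.0000e-02 -8.4490e+01] F [-0.7 -0.1 -0.7] w 0.0269
shift [-0.0019  0.0014  0.0016] turn -0.09
```

View pics/w10.png

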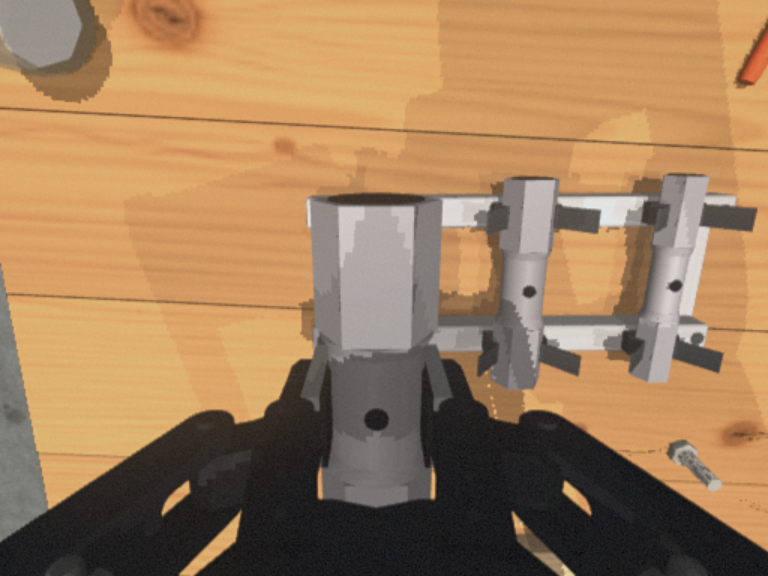

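```bash
python3 - <<'E'
from h import *
i=camera_info("wrist")
p=lambda u,v,z:pt("wrist",(u+.5)/1.5-.5,(v+.5)/1.5-.5,z,i)
m=p(529,292,.047);t=p(675,286,.041);print(m,t,p(376,419,.172),m+(m-t),np.linalg.norm(m-t))
go(.5447,.2683,.066,-84.4)
E
```

```text
[0.55228814 0.18344358 0.047     ] [0.56192368 0.09982055 0.041     ] [0.54584955 0.2677413  0.172     ] [0.5426526 0.2670666 0.053    ] 0.0843898898133903
t 15.925 pos [0.5463 0.2666 0.1419] rot [ 1.7997e+02 -3.0000e-02 -8.4500e+01] F [-0.5  0.2 -0.6] w 0.0269
shift [-0.0019  0.0014  0.0759] turn -0.1
```

```bash
python3 -m jog '[[-1,-0.0008,0.0015,0.03,0],[-1,-0.0008,0.0015,0.06,0],[-1,-0.0008,0.0015,0.073,0],[-1,-0.0008,0.0015,0.075,0],[-1,-0.0008,0.0015,0.075,0]]' 120
python3 - <<'E'
from h import *
import cv2
go(.5444,.268,.022,-84.4)
im=camera("side");cv2.imwrite("pics/s11.png",cv2.resize(im[180:280,160:290],None,fx=6,fy=6,interpolation=cv2.INTER_CUBIC))
E
```

```text
time_s: 16.55
position: [0.5456, 0.2685, 0.0684]
tcp_rot: [-3.14, 0.0, -1.474]
contact_force: [-0.0, 0.9, -2.1]
gripper_width: 0.0269
t 16.55 pos [0.5456 0.2685 0.0684] rot [-1.7991e+02  3.0000e-02 -8.4450e+01] F [-0.   0.9 -2.1] w 0.0269
shift [0.0004 0.0013 0.0464] turn -0.05
```

View pics/s11.png

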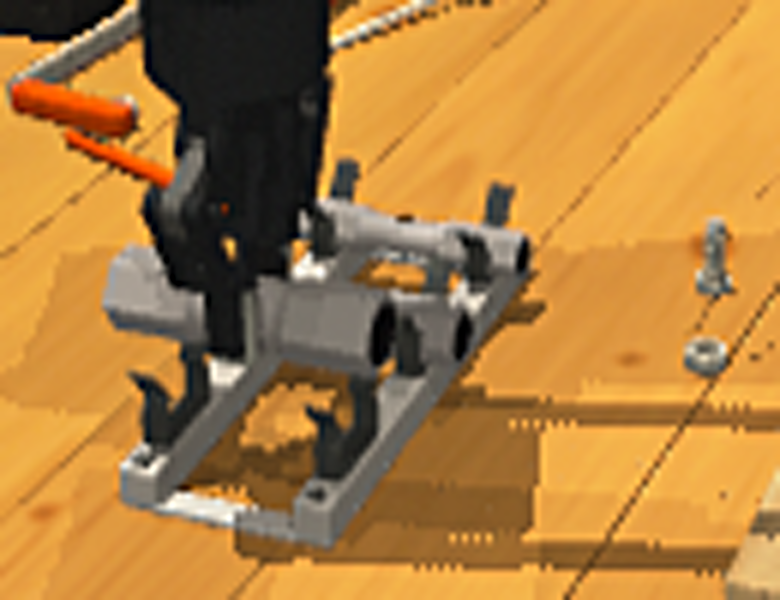

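```bash
python3 -m jog '[[-1,0,0.0005,0.01,0],[-1,0,0.0005,0.02,0],[-1,0,0.0005,0.03,0],[-1,0,0.0005,0.037,0],[-1,0,0.0005,0.042,0],[-1,0,0.0005,0.045,0],[-1,0,0.0005,0.045,0]]' 120
```

```text
time_s: 17.48
position: [0.5444, 0.2681, 0.0221]
tcp_rot: [3.142, -0.0, -1.474]
contact_force: [-0.1, -2.9, 2.8]
gripper_width: 0.0268
```

```bash
python3 -m jog '[[-1,0,0,0.003,0],[-1,0,0,0.005,0],[-1,0,0,0.005,0]]' 120
python3 - <<'E'
from h import *
import cv2
im=camera("side");cv2.imwrite("pics/s12.png",cv2.resize(im[180:280,160:290],None,fx=6,fy=6,interpolation=cv2.INTER_CUBIC))
E
```

```text
time_s: 17.85
position: [0.5445, 0.2682, 0.0219]
tcp_rot: [3.141, -0.001, -1.473]
contact_force: [-23.2, -12.5, 44.6]
gripper_width: 0.0272
```

View pics/s12.png

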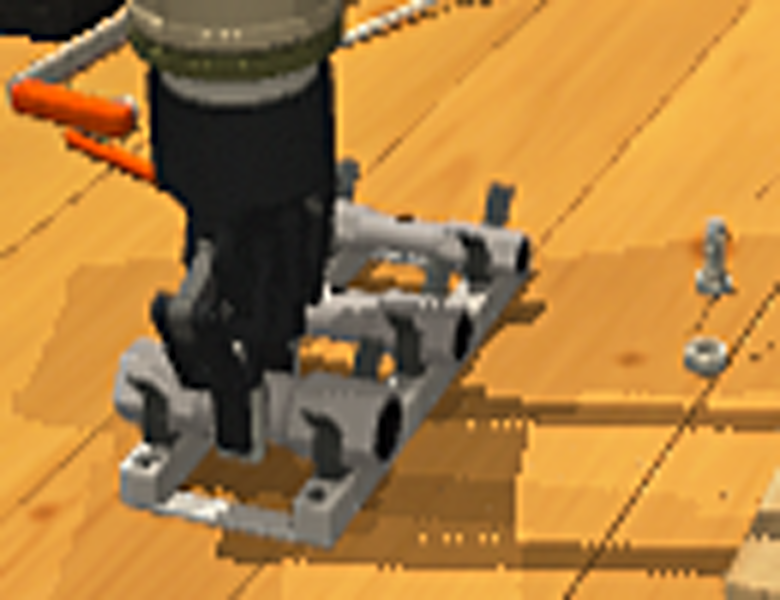

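Home against the bars. Back off the load, release, rise and look.

```bash
python3 -m jog '[[-1,0,0,-0.003,0],[-1,0,0,-0.005,0],[0,0,0,-0.005,0],[0.1,0,0,-0.005,0],[0.1,0,0,-0.005,0],[0.1,0,0,-0.012,0],[0.1,0,0,-0.03,0],[0.1,0,0,-0.08,0],[0.1,0,0,-0.13,0],[0.1,0,0,-0.16,0],[0.1,0,0,-0.16,0],[0.1,0,0,-0.16,0]]' 120
python3 - <<'E'
from h import *
import cv2
go(.5444,.268,.022,-84.4)
im=camera("side");cv2.imwrite("pics/s13.png",cv2.resize(im[180:280,160:290],None,fx=6,fy=6,interpolation=cv2.INTER_CUBIC))
im=camera("wrist");cv2.imwrite("pics/w13.png",cv2.resize(im,None,fx=1.5,fy=1.5))
E
```

```text
time_s: 19.4
position: [0.5441, 0.2684, 0.1774]
tcp_rot: [-3.141, 0.0, -1.474]
contact_force: [-0.4, 0.7, -0.4]
gripper_width: 0.0469
t 19.4 pos [0.5441 0.2684 0.1774] rot [-1.7999e+02  1.0000e-02 -8.4430e+01] F [-0.4  0.7 -0.4] w 0.0469
shift [ 0.0004 -0.0003  0.1554] turn -0.03
```

View pics/s13.png

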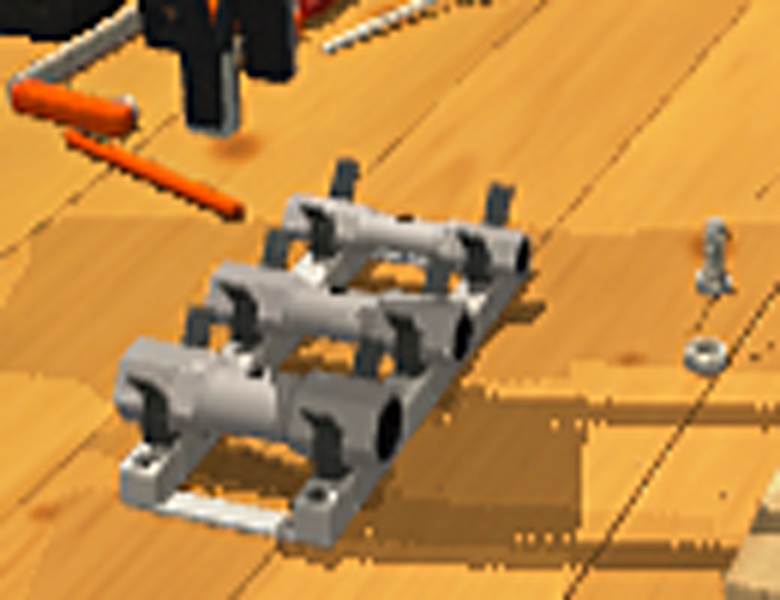

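View pics/w13.png

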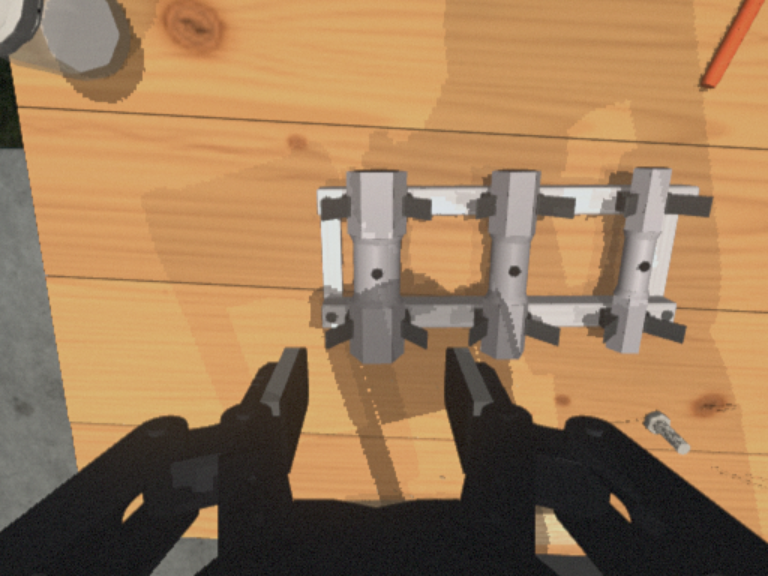

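```bash
python3 - <<'E'
from h import *
i=camera_info("wrist")
p=lambda u,v,z:pt("wrist",(u+.5)/1.5-.5,(v+.5)/1.5-.5,z,i)
L,m,t=p(377,273,.053),p(514,271,.047),p(643,267,.041);print(L,m,t,np.linalg.norm((L-m)[:2]),np.linalg.norm((m-t)[:2]))
print(r.state()["contact_force"]);r.sign_off()
E
```

```text
[0.54435581 0.26873413 0.053     ] [0.55221599 0.18378926 0.047     ] [0.56126652 0.10072651 0.041     ] 0.0853077593890589 0.08355436702082013
[-0.50706798 -0.13701612 -0.20382868]
the job is handed in; nothing more can be done
```

Both loose spanners are back on the rail and let go: the thin one in the narrow clips, the thick one in the wide clips. I handed the job in at about 19.5 s of the 58 s allowed.

**Last checks**
- **Seating:** in the side and wrist pictures both spanners lie across the two bars with their clips over them. Height was not measured in the pictures. The arm stopped rising against the load at TCP heights of 23 mm (thin) and 22 mm (thick), the values I expected for fully home.
- **Spacing along the rail:** the dots measure 85.3 mm (thick to medium) and 83.6 mm (medium to thin) apart, against 85 mm intended. That is within about 1.5 mm, where 10 mm is allowed.
- **Clearance:** the gripper is clear above the rail and reads about 0 N.

**What did not go smoothly**
- **Grasps:** the first grip on each spanner was too high on the waist, so I reopened, went lower and gripped again. Some load (5.5 N) remained on the second grip of the thick one. It held level.
- **Force:** pressing the thin spanner home reached about 103 N at the wrist (92 N straight down), more than needed but under the 120 N limit. The thick one took about 52 N.

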